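# Release a stalled centrifuge's lid and turn its rotor over by hand

## Robot

A 7-joint arm with a two-finger parallel gripper is mounted at the origin on the work surface. World frame = base frame: x ahead of the robot, y to its left, z up, the work surface at z = 0. Lengths are in m, angles in rad, forces in N, time in s.
With the tool pointing down it reaches from about 0.425 to 0.875 m from the base axis. Payload 4.7 kg.
Tool frame: the origin (TCP) lies midway between the tips of the shut fingers; the grasp point (between the pads) lies 19 mm behind it (ctrl.grip_point_offset is the distance from the TCP to the grasp point, in m); z points along the fingers, y is the line along which they close (so a half turn about z gives the same grasp; the last joint's range is limited). The gripper opens to 87 mm and grips with 3 to 60 N. Pads are 19 mm wide; open, the fingers measure 117 mm over their backs; the gripper's body (75 mm by 190 mm) begins 51 mm behind the grasp point.
Start: joints at [1.173, 0.321, -0.07, 1.45, 0.023, 1.371, -0.057], TCP at [0.26, -0.596, 0.195] pointing down, gripper open.
Joint ranges: [-2.86, 2.86], [-0.3, 2.09], [-1.38, 1.24], [0.06, 2.45], [-1.56, 4.7], [0.09, 2.05], [-2.69, 2.69]. Speed limits (rad/s): [2.57, 2.57, 3.14, 3.14, 3.14, 3.14, 3.14].

## Interface

Orientations are given as a rotation vector (axis times angle).
In Python, from bench import ctrl gives the robot as it stands.
- The arm moves only by the tool move_arm, never from a script. Its argument "increments" is text: rows parted by semicolons, each of 7 numbers parted by spaces: the shift along the world's x, y, z in mm, then the turn, a rotation vector about the world's x, y, z in degrees, then the closure in counts, from 0 (fully open) to 255 (shut). A call has exactly 8 rows; each row shifts and turns the commanded pose from where the row before left it; what a row does not reach is not made up. A row lasts 1/12 s, in which the tool goes at most 41.7 mm and 7.16 degrees, less where a joint would pass 70% of its speed; a pose out of reach is approached as far as the arm can. A call with a gripper value outside its range is refused whole. The fingers move at their own pace and stop on an object; "grip_force" is the grip in N (left out, the last holds). Time passes only in rows, so rows that do not move let the fingers close, or fill a call up. It gives the time, the measured TCP pose, the force, the opening and the grip force at its end, in the units of the state.
- ctrl.get_state(): the state, without advancing time (a new reading comes with each control period).
- ctrl.get_image(name): name is "scene" or "top" or "wrist"; returns a dict with "frame" (384x512x3 uint8, red, green, blue), "depth" (384x512 float32, m along the optical axis (not along the pixel's ray), 0 where there is no reading), "fx", "fy", "cx", "cy" (pixels), "k1" (the pictures are not rectified: a ray, as slopes to the right and down, at radius r is drawn at 1 + k1 r^2 times it, then the intrinsics apply), "position" and "orientation" of the camera in the world. Camera axes: x right, y down, z forward; pixel columns grow to the right and rows downward; lengths in m; the calibration is good to about 2 mm. A picture is of the moment at which its call begins.
- ctrl.close_job(): hands the job in; it is judged then, once.
Trained networks look in a picture, given as the dict that the camera call returned (one of the last four; its "shot" number tells which), for a name from the list of things; names that differ only in an ending like _2 or _b are one class to them, and where a whole thing is asked for, a point or a joint stands for the part that bears it (a point fixed in the world has none). Each returns a list of dicts, best first, with "score" (0 to 1); they miss things now and then, are a little off and sometimes report something else, mostly with a low value. They report only what shows in the picture. A call takes as long as a camera call. They do not tell look-alikes from the thing itself.
- ctrl.find_in(target, picture): "centre" ([x, y, z] in m, in world coordinates, good to about 4 mm: the middle of the surface that is visible of it).
- ctrl.silhouettes(target, picture): "region" (384x512 bool, what is visible of it).
The state is a dict: "time": time; "joint_positions": joint angles; "qd": joint speeds; "joint_torque": joint torques, N m; "position": TCP position; "tool_rot": TCP orientation; "ft_force": force on the tool from outside, world axes, zero at the start; "torque": the same for the moment, N m; "grip_width": opening from 0.0 (shut) to 1.0 (fully open); "grip_force": force on a finger pad.
Only numpy, scipy, OpenCV 4.12 (cv2) and the standard library are available. Lean on these libraries where they do the work, as an engineer would, in place of code of your own. Each camera call takes 0.05 s, during which the arm holds its last target. There are 200 camera calls.

## Task

The bench centrifuge stalled in mid-run and its lid is still locked: take the release rod, push its steel end through the slot in the front of the housing until the hidden latch gives and the lid springs up, and lay the rod back down on the bench, clear of the machine. Then, with the fingers and not the rod, turn the rotor slowly (never spinning it) through at least one full turn, all in one direction, to check that nothing rubs, and leave the lid open and the rotor standing still. Do not knock the other things on the bench about.

Things in the scene. Friction and masses are not known exactly. Their poses are not given: they have to be found in the camera images.
- centrifuge: Compact bench centrifuge, fixed: white plastic box, deck 150 mm above the bench, 14 mm grey lid on top with a clear round window. Origin: on the bench, on the rotor's vertical axis. +x runs from front to rear: front face (knobs, display, slot) 160 mm to -x, rear face 125 mm to +x, sides 120 mm to +y and -y. Its front looks to the robot's right (world -y) within about 12 degrees.
- slot (a point): Centre of the release slot, on the outer surface of the centrifuge's front face, midway across, 95 mm above the bench. Slot 20 mm wide, 15 mm high, through a 6 mm wall, with a flat grey surround. Axes as the centrifuge's: the rod goes in level, along +x.
- latch_tab (a point): Middle of the front of the hidden steel latch tab (34 mm wide, 28 mm high), squarely behind the slot, 20 mm behind the outer surface while at rest. Moves with the tab.
- latch (a joint): How far the latch tab is pushed in along the centrifuge's +x, m: 0 at rest, 0.012 at its stop. It springs back; the push grows from 3 N to 8 N. The lid is let go at 0.007 to 0.008 (rod tip then about 28 mm inside the outer surface; 32 mm at the stop).
- lid (a joint): Lid angle, rad: 0 closed and locked, 1.75 fully open. Hinged along the rear edge of the top, 112 mm behind the rotor axis, 154 mm above the bench. Once let go, its gas strut swings it all the way up by itself within 2 s and holds it; 270 mm long, it then stands behind the chamber, leaning back slightly.
- rotor (a joint): Rotor angle, rad, growing anticlockwise seen from above, unlimited; starts within 0.7 of zero. At 0 the marked arm (see rotor_mark) points along the centrifuge's +x. A light drag (0.05 N m) stops it where it is left. It turns in a round steel chamber under the lid, 190 mm across, open at the top, floor 34 mm above the bench.
- rotor_hub (a point): On the axis of the metal swing-out rotor, 115 mm above the bench, mid-height of its arms. Hub radius 22 mm up to 127 mm above the bench, nut radius 13 mm up to 141 mm. Four arms at right angles, 14 mm wide, from 108 to 122 mm above the bench; each ends in a disc of radius 17 mm centred 70 mm from the axis. Between neighbouring arms it is open: room for fingertips.
- rotor_mark (a point): Top centre of the white tube cap on the marked arm (with a dark screw head), 70 mm from the axis, 139 mm above the bench. This arm and the opposite one carry capped tubes (caps of radius 10 mm, from 122 mm up); the other two shields are empty. A tube shield of radius 12.5 mm hangs from the end of each arm down to 41 mm above the bench.
- rod: Release rod, loose, about 0.12 kg, lying flat: a flat-sided black handle 85 mm long, 24 mm wide, 22 mm high, and a straight steel shaft of diameter 8 mm from its end; 201 mm over all. Origin: underside of the handle, mid-length. +x runs along the shaft to its tip; the shaft's axis is 11 mm above the handle's underside. It balances about 30 mm ahead of the origin.
- rod_tip (a point): End of the rod's steel shaft, on its axis, 159 mm ahead of the rod's origin.
- well_plate: Bystander: clear 24-well plate 127 x 85 x 19 mm. Origin under its centre.
- plate_lid: Bystander: clear lid of the well plate, 129 x 87 x 8 mm. Origin under its centre.
- beaker_a: Bystander: clear plastic beaker, 68 mm across, 75 mm high, empty. Origin under its centre.
- beaker_b: Bystander: clear plastic beaker, 56 mm across, 62 mm high, empty. Origin under its centre.
- spatula: Bystander: metal spatula 210 mm long, lying flat. Origin under its middle.
- phone: Bystander: black phone, 150 x 72 x 9 mm, lying flat. Origin under its centre.
- wash_bottle: Bystander: white plastic bottle, 68 mm across, 170 mm high. Origin under its centre.
Things that resemble listed ones, but are neither listed nor needed, are in the scene too. Of the things that look like the rod, the larger one is meant.

How it is judged:
By the outcome, as a careful person would: the job done as asked, in the order asked, and still so for the second after the job is handed in, with the robot touching nothing.
It also fails if it takes over 70 s, if anything falls off the work surface, if the arm or the gripper's body presses on something with over 40 N, if the wrist force passes 120 N, or if a joint passes its speed limit or range.

## Working session

There is one attempt and no reset: what is moved stays moved. The work goes in short steps, Python scripts to look and compute and a tool call to move; the robot and the scene stay as the last step left them, time stands still between calls to the robot, and variables do not carry over. Pictures are saved under pics/ and viewed, at most 10 in all, crops included, and the job is handed in when it is done.

Besides the shell and the picture viewer there is one more tool, called in YAML: its name, and indented under it one key for each argument. move_arm: Moves the arm, as the interface text tells. Its arguments: {"type":"object","properties":{"increments":{"type":"string"},"grip_force":{"type":"number"}},"required":["increments"]}

```bash
ls; mkdir -p pics; cat > h.py <<'E'
import numpy as np,cv2
from scipy.spatial.transform import Rotation as R
from bench import ctrl
def camR(im):
    o=np.array(im["orientation"],float)
    return R.from_matrix(o) if o.shape==(3,3) else (R.from_rotvec(o) if o.size==3 else R.from_quat(o))
def deproj(im,u,v,d=None,z=None):
    u=np.asarray(u,float);v=np.asarray(v,float)
    K=np.array([[im["fx"],0,im["cx"]],[0,im["fy"],im["cy"]],[0,0,1]])
    p=cv2.undistortPoints(np.stack([u.ravel(),v.ravel()],1)[:,None],K,np.array([im["k1"],0,0,0,0.]))[:,0]
    ray=np.c_[p,np.ones(len(p))]
    if d is not None: return camR(im).apply(ray*np.asarray(d).ravel()[:,None])+im["position"]
    w=camR(im).apply(ray); s=(z-im["position"][2])/w[:,2]
    return w*s[:,None]+im["position"]
def proj(im,P):
    K=np.array([[im["fx"],0,im["cx"]],[0,im["fy"],im["cy"]],[0,0,1]])
    c=camR(im).inv().apply(np.atleast_2d(P)-im["position"])
    return cv2.projectPoints(c,np.zeros(3),np.zeros(3),K,np.array([im["k1"],0,0,0,0.]))[0][:,0]
def cloud(im,mask):
    v,u=np.nonzero(mask&(im["depth"]>0))
    return deproj(im,u,v,im["depth"][v,u])
def save(im,n): cv2.imwrite(f"pics/{n}.png",im["frame"][:,:,::-1])
E
python3 - <<'E'
from h import *
np.set_printoptions(precision=3,suppress=True)
a=[]
for c in ["scene","top"]:
    im=ctrl.get_image(c); a.append(im["frame"]); print(c,im["position"],im["orientation"],im["fx"],im["k1"])
    for t in ["centrifuge","slot","rod","rod_tip","well_plate","plate_lid","beaker_a","spatula","phone","wash_bottle"]:
        print(t,[(np.round(d["centre"],3).tolist(),round(d["score"],2)) for d in ctrl.find_in(t,im)])
    save(im,c)
s=ctrl.get_state();print(s["position"],s["tool_rot"],s["grip_width"],s["time"],ctrl.grip_point_offset)
E
```

```text
pics
scene [ 1.521 -0.191  1.616] [-2.021 -1.684  0.523] 471.60141616909374 -0.09322109658168505
centrifuge [([0.631, 0.123, 0.167], 0.94)]
slot [([0.627, 0.124, 0.165], 0.86)]
rod [([0.515, -0.337, 0.019], 0.75), ([0.385, -0.048, 0.014], 0.62)]
rod_tip [([0.511, -0.341, 0.019], 0.65), ([0.382, -0.051, 0.011], 0.53)]
well_plate [([0.594, 0.13, 0.171], 0.67), ([0.749, -0.186, 0.018], 0.66), ([0.685, -0.383, 0.036], 0.63), ([0.568, 0.439, 0.009], 0.25)]
plate_lid [([0.566, 0.439, 0.007], 0.58)]
beaker_a [([0.353, -0.231, 0.044], 0.71), ([0.685, -0.381, 0.036], 0.58)]
spatula []
phone [([0.286, -0.437, 0.01], 0.84), ([0.631, 0.124, 0.165], 0.66), ([0.352, -0.234, 0.049], 0.32)]
wash_bottle [([0.414, 0.449, 0.097], 0.67)]
top [ 0.266 -0.033  1.192] [-2.089  2.118 -0.231] 376.74094528237646 0.027857584488780607
centrifuge [([0.568, 0.132, 0.166], 0.66), ([0.511, -0.335, 0.021], 0.63)]
slot [([0.559, 0.132, 0.172], 0.95)]
rod [([0.509, -0.332, 0.026], 0.79)]
rod_tip [([0.508, -0.334, 0.023], 0.9), ([0.376, -0.049, 0.018], 0.65)]
well_plate [([0.746, -0.191, 0.018], 0.95)]
plate_lid [([0.562, 0.437, 0.009], 0.8)]
beaker_a [([0.366, -0.242, 0.022], 0.85), ([0.703, -0.38, 0.037], 0.8), ([0.508, -0.331, 0.025], 0.17)]
spatula [([0.599, -0.483, 0.0], 0.95), ([0.699, -0.382, 0.037], 0.62), ([0.368, -0.238, 0.021], 0.49)]
phone [([0.285, -0.435, 0.009], 0.93)]
wash_bottle [([0.395, 0.444, 0.113], 0.98)]
[ 0.26  -0.596  0.195] [ 3.075  0.642 -0.   ] 1.0012382098163224 1.1 0.0187
```

View pics/scene.png

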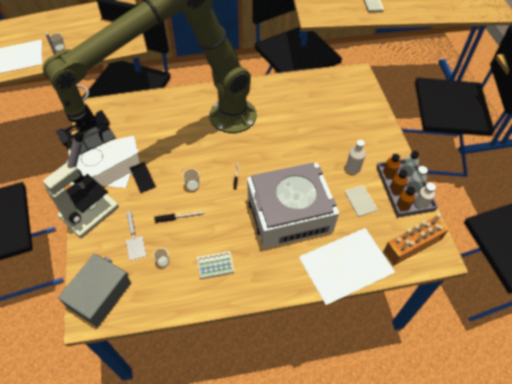

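View pics/top.png

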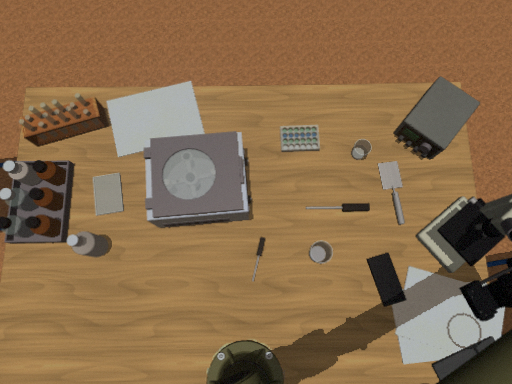

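```bash
python3 - <<'E'
from h import *
np.set_printoptions(precision=4,suppress=True)
for c in ["scene","top"]:
    im=ctrl.get_image(c)
    for d in ctrl.silhouettes("rod",im):
        m=d["region"]; P=cloud(im,m); 
        v,u=np.nonzero(m); Q=deproj(im,u,v,z=0.011)
        mu=Q[:,:2].mean(0); w,V=np.linalg.eigh(np.cov(Q[:,:2].T)); t=(Q[:,:2]-mu)@V[:,1]; s=(Q[:,:2]-mu)@V[:,0]
        print(c,"rod",d["score"],m.sum(),mu,V[:,1],t.min(),t.max(),s.min(),s.max())
        for a in np.arange(t.min(),t.max(),.02):
            k=(t>=a)&(t<a+.02); print("  ",round(a,3),k.sum(),np.ptp(s[k]).round(3),s[k].mean().round(4),(mu+(a+.01)*V[:,1]+s[k].mean()*V[:,0]).round(4))
    # machine top plane
    m=np.ones(im["depth"].shape,bool);P=cloud(im,m)
    k=(P[:,2]>.155)&(P[:,2]<.172)&(P[:,0]>.4)&(P[:,0]<.8)&(P[:,1]>-.1)&(P[:,1]<.33)
    T=P[k]; r=cv2.minAreaRect(T[:,:2].astype(np.float32)*1000); print(c,"top",k.sum(),np.median(T[:,2]),r,T[:,:2].min(0),T[:,:2].max(0))
E
```

```text
scene rod 0.58 199 [ 0.5098 -0.3386] [0.0143 0.9999] -0.054441317324447826 0.08606126195128505 -0.019626409237156903 0.018928281606719544
   -0.054 37 0.033 -0.0004 [ 0.5095 -0.3831]
   -0.034 38 0.034 0.0002 [ 0.5093 -0.363 ]
   -0.014 40 0.036 0.0003 [ 0.5094 -0.343 ]
   0.006 42 0.039 -0.0007 [ 0.5107 -0.3231]
   0.026 18 0.024 0.0003 [ 0.51   -0.3031]
   0.046 13 0.011 0.0005 [ 0.51  -0.283]
   0.066 10 0.007 0.0013 [ 0.5096 -0.263 ]
   0.086 1 0.0 0.0017 [ 0.5095 -0.243 ]
scene top 3450 0.16617456458530666 ((583.4547119140625, 136.6579132080078), (244.7074737548828, 286.5762939453125), 4.57503604888916) [ 0.4567 -0.007 ] [0.7153 0.2858]
top rod 0.59 250 [ 0.5102 -0.322 ] [0.0016 1.    ] -0.07424015450956756 0.12047461679114758 -0.009645068821541833 0.010539954031968071
   -0.074 39 0.016 -0.0008 [ 0.5109 -0.3862]
   -0.054 41 0.02 0.0004 [ 0.5097 -0.3662]
   -0.034 42 0.02 0.0005 [ 0.5096 -0.3462]
   -0.014 44 0.02 -0.0006 [ 0.5108 -0.3262]
   0.006 15 0.013 0.0009 [ 0.5092 -0.3062]
   0.026 12 0.007 0.0009 [ 0.5094 -0.2862]
   0.046 13 0.007 0.0008 [ 0.5094 -0.2662]
   0.066 14 0.003 0.0009 [ 0.5094 -0.2462]
   0.086 17 0.007 -0.0008 [ 0.5111 -0.2262]
   0.106 13 0.007 -0.0012 [ 0.5115 -0.2062]
top rod 0.53 148 [ 0.3681 -0.0464] [-0.9681  0.2507] -0.051426148611235525 0.08229723312707286 -0.008843827139299782 0.008622817322948497
   -0.051 32 0.015 0.0003 [ 0.4081 -0.0571]
   -0.031 36 0.017 -0.0001 [ 0.3889 -0.0517]
   -0.011 34 0.017 -0.0004 [ 0.3696 -0.0464]
   0.009 12 0.007 0.0005 [ 0.35   -0.0423]
   0.029 11 0.005 -0.0002 [ 0.3308 -0.0366]
   0.049 13 0.005 0.0001 [ 0.3114 -0.0318]
   0.069 10 0.006 0.0002 [ 0.292  -0.0269]
top top 7115 0.16747093365660404 ((583.163818359375, 137.94557189941406), (233.8631591796875, 281.9859619140625), 4.368521690368652) [ 0.4584 -0.0049] [0.7076 0.2848]
```

Both rods are visible. The larger one lies at x≈0.51, with its handle at about y −0.356 and its tip toward +y (top image: handle near (356,208), tip near (306,208)). The centrifuge is centred near (195,175) in the top view, at a yaw of about 94.4°. I'll move over the rod and look with the wrist camera.

move_arm:
  increments: "0 25 10 0 0 4.15 0;0 25 10 0 0 4.15 0;0 25 10 0 0 4.15 0;0 25 10 0 0 4.15 0;0 25 0 0 0 4.15 0;0 25 0 0 0 4.15 0;0 25 0 0 0 4.15 0;0 25 0 0 0 4.15 0"

```text
time: 1.97
position: [0.2601, -0.3945, 0.2349]
tool_rot: [2.76, 1.499, -0.0]
ft_force: [-0.1, -0.8, 0.6]
grip_width: 0.999
grip_force: 0.0
```

move_arm:
  increments: "31 7 0 0 0 4.15 0;31 7 0 0 0 4.15 0;31 7 0 0 0 4.15 0;31 8 0 0 0 4.15 0;31 8 0 0 0 4.15 0;31 8 0 0 0 4.15 0;32 7 0 0 0 4.15 0;32 8 0 0 0 4.15 0"

```text
time: 2.63
position: [0.5115, -0.3355, 0.235]
tool_rot: [2.218, 2.224, -0.0]
ft_force: [0.8, -0.0, 0.0]
grip_width: 1.0
grip_force: 0.0
```

move_arm:
  increments: "5 0 -5 7 0 0 0;5 0 -5 7 0 0 0;5 0 -5 7 0 0 0;5 0 -5 7 0 0 0;5 0 -5 7 0 0 0;5 0 -5 5 0 0 0;0 0 0 0 0 0 0;0 0 0 0 0 0 0"

```text
time: 3.3
position: [0.5392, -0.3365, 0.2015]
tool_rot: [-1.817, -1.811, -0.66]
ft_force: [0.1, 0.3, 1.2]
grip_width: 1.002
grip_force: 0.0
```

```bash
python3 - <<'E'
from h import *
np.set_printoptions(precision=4,suppress=True)
s=ctrl.get_state();print(s["position"],s["tool_rot"],s["joint_positions"],s["time"],s["ft_force"])
im=ctrl.get_image("wrist");save(im,"w1");np.savez("w1.npz",**{k:im[k] for k in im})
print(im["position"],camR(im).as_matrix())
for t in ["slot","rod"]: print(t,[(np.round(d["centre"],4).tolist(),round(d["score"],2)) for d in ctrl.find_in(t,im)])
E
```

```text
[ 0.5392 -0.3365  0.2015] [-1.817  -1.8113 -0.6603] [ 1.0222  0.7271 -0.405   1.0711 -0.2828  1.8291  0.6369] 3.3 [0.1355 0.2862 1.1559]
[ 0.5411 -0.4064  0.3896] [[ 1.     -0.0032 -0.0003]
 [-0.0028 -0.9005  0.4348]
 [-0.0017 -0.4348 -0.9005]]
slot [([0.5856, -0.0076, 0.1097], 0.72)]
rod [([0.384, -0.0543, 0.0096], 0.95), ([0.5086, -0.3379, 0.0211], 0.72)]
```

View pics/w1.png

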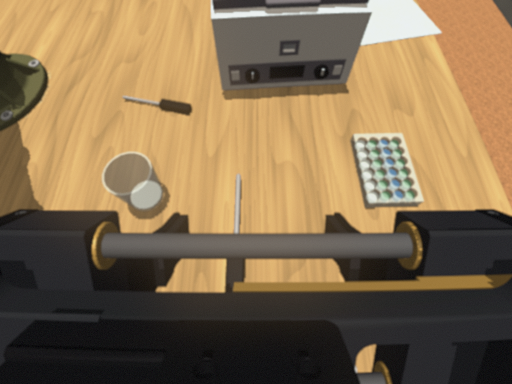

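The wrist image shows the front face: slot surround at about (289,47), display at (286,72), and the rod's shaft at (238,205).

```bash
python3 - <<'E'
from h import *
np.set_printoptions(precision=4,suppress=True)
im=dict(np.load("w1.npz"))
for k in ["fx","fy","cx","cy","k1"]: im[k]=float(im[k])
m=np.zeros((384,512),bool);m[12:85,215:365]=1
P=cloud(im,m);k=(P[:,2]>.03)&(P[:,2]<.14)&(P[:,1]>-.05)&(P[:,1]<.04);F=P[k]
for _ in range(4):
    A=np.c_[F[:,[0,2]],np.ones(len(F))];c=np.linalg.lstsq(A,F[:,1],rcond=None)[0];r=F[:,1]-A@c;F=F[abs(r)<2.5*r.std()]
print(len(F),c,r.std(),"yaw off deg",np.degrees(np.arctan(c[0])),F.min(0),F.max(0))
g=cv2.cvtColor(im["frame"],cv2.COLOR_RGB2GRAY);print(g[38:57,277:302])
def onpl(u,v):
    a=deproj(im,[u],[v],d=[1.])[0];o=im["position"];d=a-o
    s=(c[0]*o[0]+c[1]*o[2]+c[2]-o[1])/(d[1]-c[0]*d[0]-c[1]*d[2]);return o+s*d
for p in [(289.,47.),(277,47),(302,47),(289,40),(289,55)]:print(p,onpl(*p))
# face extents along row 60: edges
print(g[60,205:232],g[60,345:375])
# rod shaft
for v in range(175,225,8):
    row=im["frame"][v,225:255].astype(int);print(v,row.sum(1)//3)
E
```

```text
7687 [ 0.0757  0.0246 -0.0534] 0.0011682624565364183 yaw off deg 4.33050020838007 [ 0.4744 -0.0173  0.03  ] [0.7149 0.0056 0.14  ]
[[ 99  99 100  99 100  99  98 100 100  98 101 101  98  99 100 100  99  99
  100  99 100  97  99  98  98]
 [ 99 100  99  99  97  96  97  97  95  93  95  93  95  95  96  94  93  92
   92  91  91  89  90  95  97]
 [100  99  94  91  87  86  83  83  82  80  81  80  80  79  77  76  76  72
   73  71  69  70  77  89  97]
 [ 98  99  91  76  69  66  65  64  63  61  60  60  58  56  56  58  53  55
   54  54  54  53  66  86  98]
 [100  99  87  69  53  52  50  49  50  51  49  50  50  51  49  49  51  49
   49  46  45  52  69  87  98]
 [100  98  87  67  50  48  48  51  54  53  55  52  55  55  55  53  55  55
   56  48  49  55  72  89 100]
 [ 99  99  87  64  51  50  55  60  61  61  61  61  64  61  63  64  64  65
   63  56  48  58  77  92  98]
 [100  98  85  65  51  52  58  67  67  68  68  70  71  70  69  70  72  71
   64  51  49  57  78  97  98]
 [101  98  86  63  51  52  60  65  71  72  70  69  70  69  72  72  72  72
   63  53  48  61  85  97 100]
 [ 99  97  85  60  50  5
[... 1633 characters left out ...]
167 131 129 159
 168 163 159 162 162 157 155 158 161 165 165 166]
191 [182 182 183 182 181 178 178 178 177 172 163 177 193 187 160 121 123 159
 166 162 162 163 162 158 158 160 163 166 168 167]
199 [182 184 184 184 183 180 179 180 180 177 171 183 196 181 151 127 143 163
 165 161 162 164 163 160 158 160 164 168 167 166]
207 [172 174 176 179 181 181 180 180 174 163 169 189 195 177 145 135 159 170
 164 159 163 164 162 160 154 153 160 167 168 163]
215 [173 177 176 174 178 180 181 180 173 165 175 193 191 166 128 126 157 169
 163 156 155 161 163 160 155 155 161 169 168 164]
223 [175 176 174 175 179 180 180 180 175 169 183 199 188 156 118 126 159 168
 162 154 154 160 161 161 156 155 161 168 168 166]
```

```bash
cat >> h.py <<'E'
def delta(p,yaw_deg,st=None):
    """mm shift & deg world rotvec to reach tool-down pose with tool y along yaw_deg"""
    s=st or ctrl.get_state();a=np.radians(yaw_deg);y=np.array([np.cos(a),np.sin(a),0]);z=np.array([0,0,-1.]);x=np.cross(y,z)
    T=R.from_matrix(np.c_[x,y,z]);d=(T*R.from_rotvec(s["tool_rot"]).inv()).as_rotvec(degrees=True)
    return (np.array(p)-s["position"])*1000,d
E
python3 - <<'E'
from h import *
print(delta([.510,-.336,.20],0), ctrl.get_state()["time"])
E
```

```text
(array([-31.25702066,  -1.71750098,  -7.91623608]), array([-39.78903615,   0.15338486,  -0.21040077])) 3.45
```

move_arm:
  increments: "-5 0 0 -6.6 0 0 0;-5 0 0 -6.6 0 0 0;-5 -1 0 -6.6 0 0 0;-5 -1 -2 -6.6 0 0 0;-5 0 -3 -6.6 0 0 0;-6 0 -3 -6.8 0 -0.2 0;0 0 -30 0 0 0 0;0 0 -30 0 0 0 0"

```text
time: 4.12
position: [0.513, -0.3344, 0.1439]
tool_rot: [2.207, 2.218, 0.005]
ft_force: [-0.4, -1.2, -0.4]
grip_width: 0.995
grip_force: 0.0
```

move_arm:
  increments: "0 0 -30 0 0 0 0;0 0 -30 0 0 0 0;0 0 -25 0 0 0 0;0 0 -15 0 0 0 0;0 0 0 0 0 0 0;0 0 0 0 0 0 0;0 0 0 0 0 0 0;0 0 0 0 0 0 0"

```text
time: 4.78
position: [0.5109, -0.3383, 0.0399]
tool_rot: [2.222, 2.216, 0.005]
ft_force: [0.5, -0.3, 0.6]
grip_width: 0.997
grip_force: 0.0
```

```bash
python3 - <<'E'
from h import *
s=ctrl.get_state();print(s["position"],delta([.510,-.336,.0035],0),s["ft_force"])
im=ctrl.get_image("wrist");save(im,"w2")
ms=[d for d in ctrl.silhouettes("rod",im)]
for d in ms:
    v,u=np.nonzero(d["region"]);Q=deproj(im,u,v,z=0.011);print(d["score"],len(u),Q.min(0),Q.max(0))
    for y in np.arange(-.38,-.18,.02):
        k=abs(Q[:,1]-y)<.008
        if k.sum()>4: print(y.round(2),Q[k,0].mean().round(4),k.sum())
E
```

```text
[ 0.51091419 -0.33828532  0.03991282] (array([ -0.91418849,   2.28531716, -36.41282166]), array([-0.00972974,  0.24595719,  0.15741898])) [ 0.51438018 -0.34619438  0.61378001]
0.97 3932 [ 0.49752874 -0.4019788   0.011     ] [ 0.52345727 -0.19624776  0.011     ]
-0.36 0.5112 467
-0.34 0.5103 536
-0.32 0.5106 566
-0.3 0.5109 205
-0.28 0.5111 238
-0.26 0.5111 242
-0.24 0.5112 271
-0.22 0.5111 247
-0.2 0.5113 186
0.19 9109 [ 0.3070343  -0.25910779  0.011     ] [ 0.39905483 -0.1793221   0.011     ]
-0.26 0.3419 604
-0.24 0.3544 2272
-0.22 0.3561 2262
-0.2 0.3473 1612
```

View pics/w2.png

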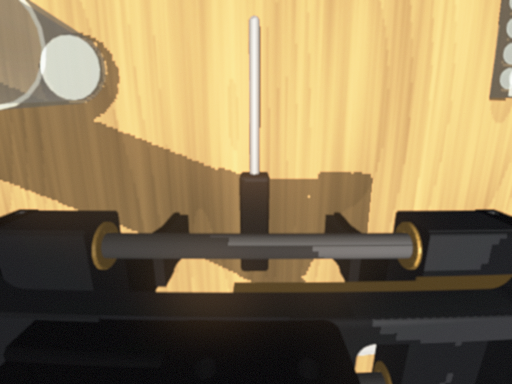

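The rod sits centred between the fingers, with its tip at (254,18) and the front of the handle at (254,175). I'll descend and grip.

move_arm:
  increments: "0 2 -15 0 0 0 0;0 0 -12 0 0 0 0;0 0 -9 0 0 0 0;0 0 0 0 0 0 0;0 0 0 0 0 0 255;0 0 0 0 0 0 255;0 0 0 0 0 0 255;0 0 0 0 0 0 255"
  grip_force: 40

```text
time: 5.55
position: [0.5096, -0.336, 0.0014]
tool_rot: [-2.225, -2.217, -0.004]
ft_force: [-0.2, -0.0, -0.9]
grip_width: 0.777
grip_force: 0.0
```

move_arm:
  increments: "0 0 0 0 0 0 255;0 0 0 0 0 0 255;0 0 0 0 0 0 255;0 0 0 0 0 0 255;0 0 0 0 0 0 255;0 0 0 0 0 0 255;0 0 0 0 0 0 255;0 0 0 0 0 0 255"

```text
time: 6.22
position: [0.5091, -0.3357, 0.0008]
tool_rot: [-2.224, -2.216, -0.004]
ft_force: [0.4, 0.0, 0.2]
grip_width: 0.172
grip_force: 0.0
```

move_arm:
  increments: "0 0 0 0 0 0 255;0 0 0 0 0 0 255;0 0 0 0 0 0 255;0 0 0 0 0 0 255;0 0 0 0 0 0 255;0 0 0 0 0 0 255;0 0 0 0 0 0 255;0 0 0 0 0 0 255"

```text
time: 6.88
position: [0.5092, -0.3357, 0.0008]
tool_rot: [-2.224, -2.216, -0.004]
ft_force: [0.1, 0.9, -0.6]
grip_width: 0.004
grip_force: 0.0
```

```bash
python3 - <<'E'
from h import *
s=ctrl.get_state();print(s["grip_width"],s["grip_force"],s["position"])
im=ctrl.get_image("wrist")
d=ctrl.silhouettes("rod",im)[0];v,u=np.nonzero(d["region"]);Q=deproj(im,u,v,z=0.011);print(d["score"],len(u),Q.min(0),Q.max(0))
im2=ctrl.get_image("top");c=im2["frame"][150:260,280:410];c=cv2.resize(c,(390,330))
a=np.zeros((384,902,3),np.uint8);a[:,:512]=im["frame"];a[:330,512:]=c
cv2.imwrite("pics/g1.png",cv2.resize(a,(800,340))[:,:,::-1])
E
```

```text
0.003799004465542849 0.0 [ 0.50915352 -0.33569245  0.00076799]
0.77 3429 [ 0.49797769 -0.33183182  0.011     ] [ 0.52294406 -0.19801876  0.011     ]
```

View pics/g1.png

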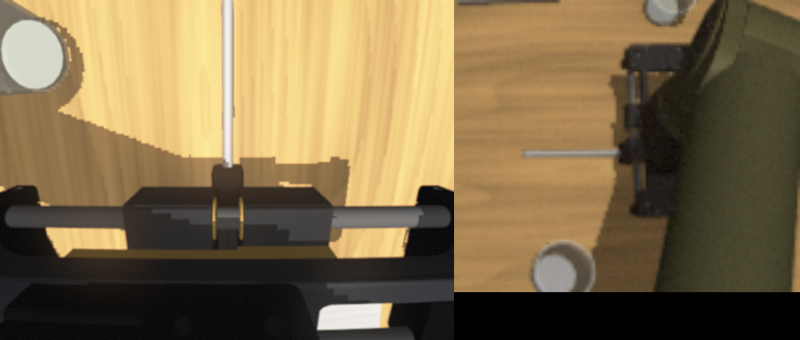

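The gripper reads shut with zero force, yet the picture shows the handle between the fingers (rings at (215,220) and (243,220)). A small lift will show whether the rod is held.

move_arm:
  increments: "0 0 5 0 0 0 255;0 0 10 0 0 0 255;0 0 10 0 0 0 255;0 0 10 0 0 0 255;0 0 10 0 0 0 255;0 0 5 0 0 0 255;0 0 0 0 0 0 255;0 0 0 0 0 0 255"

```text
time: 7.7
position: [0.5093, -0.3359, 0.0513]
tool_rot: [-2.224, -2.217, -0.004]
ft_force: [-0.5, 0.2, -0.6]
grip_width: 0.008
grip_force: 0.0
```

```bash
python3 - <<'E'
from h import *
np.set_printoptions(precision=4,suppress=True)
s=ctrl.get_state();print(s["grip_width"],s["grip_force"],s["position"],s["ft_force"])
im=ctrl.get_image("wrist")
for d in ctrl.silhouettes("rod",im)[:2]:
    P=cloud(im,d["region"]);print(d["score"],len(P),P.min(0),np.median(P,0),P.max(0))
    k=(P[:,1]<-.2)&(P[:,1]>-.29);print(np.median(P[k],0))
save(im,"g2")
E
```

```text
0.007624249337218187 0.0 [ 0.5093 -0.3359  0.0513] [-0.5215  0.1812 -0.6058]
0.97 2785 [ 0.4977 -0.3459 -0.0024] [ 0.5111 -0.2971  0.0145] [ 0.5246 -0.1918  0.0803]
[ 0.5111 -0.238   0.0136]
```

View pics/g2.png

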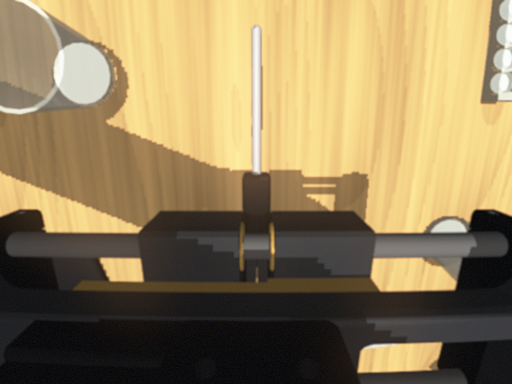

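The rod is still on the bench at z≈14 mm (shaft), so the fingers closed without it. I'll check where the fingertips really are.

```bash
python3 - <<'E'
from h import *
np.set_printoptions(precision=4,suppress=True)
s=ctrl.get_state();T=R.from_rotvec(s["tool_rot"])
im=ctrl.get_image("wrist");print(im["position"],"cam in tool",T.inv().apply(im["position"]-s["position"]))
for z in [0,-.019,-.05,-.07]: print(z,proj(im,s["position"]+T.apply([0,0,z])))
d=im["depth"]
P=deproj(im,*np.meshgrid(np.arange(512),np.arange(384)),d).reshape(384,512,3)
for v in range(170,384,8): print(v,P[v,258],d[v,258].round(3))
for c in ["scene","top"]:
    i2=ctrl.get_image(c);Q=cloud(i2,np.ones((384,512),bool))
    k=(np.linalg.norm(Q[:,:2]-s["position"][:2],axis=1)<.12)&(Q[:,2]>.035)
    for a in np.arange(.035,.25,.015):
        q=Q[k&(Q[:,2]>=a)&(Q[:,2]<a+.015)]
        if len(q): print(c,round(a,3),len(q),q.min(0),q.max(0))
E
```

```text
[ 0.5103 -0.2678  0.2398] cam in tool [ 0.0685  0.0013 -0.1893]
0 [[254.2951 215.3359]]
-0.019 [[254.1325 225.0169]]
-0.05 [[253.7839 245.802 ]]
-0.07 [[253.4772 264.1357]]
170 [ 0.5118 -0.3079  0.0151] 0.228
178 [ 0.5117 -0.3137  0.0201] 0.224
186 [ 0.5117 -0.3203  0.0211] 0.225
194 [ 0.5117 -0.327   0.0216] 0.226
202 [ 0.5117 -0.3342  0.0208] 0.229
210 [ 0.5116 -0.3411  0.0214] 0.23
218 [ 0.5112 -0.3254  0.0836] 0.166
226 [ 0.5112 -0.3257  0.0957] 0.154
234 [ 0.5108 -0.3021  0.161 ] 0.085
242 [ 0.5108 -0.3034  0.164 ] 0.082
250 [ 0.5107 -0.3057  0.1648] 0.082
258 [ 0.5107 -0.3091  0.1634] 0.084
266 [ 0.5109 -0.3329  0.1271] 0.125
274 [ 0.5109 -0.3375  0.1264] 0.127
282 [ 0.5107 -0.3114  0.173 ] 0.076
290 [ 0.5106 -0.3112  0.177 ] 0.072
298 [ 0.5106 -0.3092  0.1831] 0.065
306 [ 0.5106 -0.3101  0.1849] 0.064
314 [ 0.5106 -0.309   0.189 ] 0.059
322 [ 0.5106 -0.3097  0.1907] 0.058
330 [ 0.5105 -0.3099  0.1928] 0.056
338 [ 0.5105 -0.309   0.1959] 0.053
346 [ 0.5105 -0.3088  0.1982] 0.05
354 [ 0.5103 -0.2678  0.2398] 0.0
362 [ 0.5103 -0.2678  0.2398] 0.0
370 [ 0.5103 -0.2678  0.2398] 0.0
[... 579 characters left out ...]
 [ 0.465  -0.3656  0.2303] [ 0.5293 -0.2987  0.2448]
scene 0.245 79 [ 0.4624 -0.37    0.2454] [ 0.5504 -0.2986  0.2597]
top 0.11 1 [ 0.5191 -0.3234  0.1229] [ 0.5191 -0.3234  0.1229]
top 0.14 12 [ 0.4236 -0.316   0.1478] [ 0.5967 -0.2983  0.1549]
top 0.155 136 [ 0.4249 -0.3132  0.1554] [ 0.5956 -0.297   0.17  ]
top 0.17 148 [ 0.4176 -0.312   0.17  ] [ 0.6023 -0.2967  0.1848]
top 0.185 494 [ 0.4147 -0.3617  0.1851] [ 0.6045 -0.2971  0.1999]
top 0.2 11 [ 0.4594 -0.3306  0.2003] [ 0.4652 -0.3128  0.2124]
top 0.215 9 [ 0.4594 -0.3276  0.2191] [ 0.4637 -0.313   0.2267]
top 0.23 26 [ 0.4594 -0.33    0.2349] [ 0.5233 -0.2974  0.245 ]
top 0.245 181 [ 0.4598 -0.3274  0.245 ] [ 0.5348 -0.2969  0.2599]
```

```bash
python3 - <<'E'
from h import *
np.set_printoptions(precision=4,suppress=True)
s=ctrl.get_state();print(s["position"])
im=ctrl.get_image("wrist");d=im["depth"]
P=deproj(im,*np.meshgrid(np.arange(512),np.arange(384)),d).reshape(384,512,3)
for u in (244,250,256,262,268):
    print(u,[(v,P[v,u].round(4).tolist()) for v in range(208,222,1)][::1])
for c in ["scene","top"]:
    i2=ctrl.get_image(c)
    for z in (0,.0265): print(c,proj(i2,s["position"]+[0,0,z]))
i2=ctrl.get_image("scene");u,v=proj(i2,s["position"]+[0,0,.0265])[0].astype(int)
cv2.imwrite("pics/s3.png",cv2.resize(i2["frame"][v-40:v+40,u-50:u+50],(800,640),interpolation=cv2.INTER_NEAREST)[:600,:,::-1])
E
```

```text
[ 0.5087 -0.3354  0.0501]
244 [(208, [0.4998, -0.3394, 0.0205]), (209, [0.4998, -0.34, 0.0214]), (210, [0.4997, -0.3414, 0.0199]), (211, [0.4998, -0.342, 0.0209]), (212, [0.4997, -0.3431, 0.0202]), (213, [0.5025, -0.3239, 0.0781]), (214, [0.5026, -0.3235, 0.081]), (215, [0.5027, -0.3236, 0.0826]), (216, [0.5028, -0.3235, 0.0847]), (217, [0.5029, -0.3237, 0.0858]), (218, [0.5028, -0.3244, 0.0858]), (219, [0.503, -0.3234, 0.09]), (220, [0.5031, -0.3239, 0.0905]), (221, [0.5032, -0.3234, 0.0934])]
250 [(208, [0.5049, -0.3393, 0.021]), (209, [0.5049, -0.34, 0.0215]), (210, [0.5049, -0.3406, 0.0223]), (211, [0.5049, -0.3414, 0.0225]), (212, [0.5049, -0.3426, 0.0216]), (213, [0.5048, -0.3436, 0.0214]), (214, [0.5048, -0.3444, 0.0216]), (215, [0.5063, -0.3253, 0.0779]), (216, [0.5063, -0.3252, 0.0801]), (217, [0.5064, -0.3251, 0.0821]), (218, [0.5064, -0.3257, 0.0823]), (219, [0.5064, -0.3251, 0.0855]), (220, [0.5065, -0.325, 0.0876]), (221, [0.5065, -0.3256, 0.0876])]
256 [(208, [0.5099, -0.3396, 0.02]), (209, [0.5099, -0.3398, 0.0221]), (210, [0.5099, -0.3412, 0.0206]), (211, [0.5099, -0.
[... 697 characters left out ...]
3251, 0.0838]), (219, [0.5136, -0.3248, 0.0865]), (220, [0.5137, -0.3262, 0.0845]), (221, [0.5136, -0.3255, 0.0881])]
268 [(208, [0.5201, -0.3394, 0.0208]), (209, [0.5201, -0.3402, 0.0212]), (210, [0.5201, -0.341, 0.0213]), (211, [0.5201, -0.3416, 0.0222]), (212, [0.5201, -0.3428, 0.0214]), (213, [0.5176, -0.3239, 0.0783]), (214, [0.5175, -0.3239, 0.0801]), (215, [0.5174, -0.324, 0.0816]), (216, [0.5173, -0.3235, 0.085]), (217, [0.5172, -0.3236, 0.0865]), (218, [0.5172, -0.3237, 0.0878]), (219, [0.5172, -0.3243, 0.088]), (220, [0.517, -0.3236, 0.0914]), (221, [0.517, -0.3239, 0.0923])]
scene [[167.8845 211.8677]]
scene [[166.8887 208.2541]]
top [[352.1062 204.7276]]
top [[354.3062 202.8753]]
```

The fingertips are at z≈0.077 while the TCP reads 0.0505, so the true tip is about 26 mm above the reported TCP; x and y agree. I'll reopen and go lower, watching the force.

move_arm:
  increments: "1 0 0 0 0 0 60;0 0 0 0 0 0 60;0 0 0 0 0 0 60;0 0 0 0 0 0 60;0 0 0 0 0 0 60;0 0 0 0 0 0 60;0 0 0 0 0 0 60;0 0 0 0 0 0 60"

```text
time: 8.82
position: [0.5102, -0.3357, 0.0508]
tool_rot: [-2.224, -2.216, -0.004]
ft_force: [-0.5, -0.3, -0.3]
grip_width: 0.522
grip_force: 0.0
```

move_arm:
  increments: "0 0 0 0 0 0 60;0 0 0 0 0 0 60;0 0 0 0 0 0 60;0 0 -15 0 0 0 60;0 0 -15 0 0 0 60;0 0 -15 0 0 0 60;0 0 0 0 0 0 60;0 0 0 0 0 0 60"

```text
time: 9.48
position: [0.5095, -0.3352, 0.0051]
tool_rot: [-2.222, -2.215, -0.004]
ft_force: [0.5, -0.9, 0.5]
grip_width: 0.762
grip_force: 0.0
```

move_arm:
  increments: "0 0 -5 0 0 0 60;0 0 -5 0 0 0 60;0 0 -5 0 0 0 60;0 0 -4 0 0 0 60;0 0 -3 0 0 0 60;0 0 -2 0 0 0 60;0 0 0 0 0 0 60;0 0 0 0 0 0 60"

```text
time: 10.15
position: [0.5102, -0.3357, -0.0183]
tool_rot: [-2.224, -2.216, -0.004]
ft_force: [0.1, 0.1, -0.8]
grip_width: 0.765
grip_force: 0.0
```

move_arm:
  increments: "0 0 -2 0 0 0 60;0 0 -1 0 0 0 60;0 0 0 0 0 0 255;0 0 0 0 0 0 255;0 0 0 0 0 0 255;0 0 0 0 0 0 255;0 0 0 0 0 0 255;0 0 0 0 0 0 255"
  grip_force: 40

```text
time: 10.82
position: [0.5102, -0.3357, -0.0211]
tool_rot: [-2.224, -2.216, -0.004]
ft_force: [0.5, 0.5, 0.3]
grip_width: 0.395
grip_force: 0.0
```

move_arm:
  increments: "0 0 0 0 0 0 255;0 0 0 0 0 0 255;0 0 0 0 0 0 255;0 0 0 0 0 0 255;0 0 0 0 0 0 255;0 0 0 0 0 0 255;0 0 0 0 0 0 255;0 0 0 0 0 0 255"

```text
time: 11.48
position: [0.5101, -0.3357, -0.0212]
tool_rot: [-2.224, -2.216, -0.004]
ft_force: [0.3, 0.2, 1.0]
grip_width: 0.276
grip_force: 40.0
```

The rod is held (24 mm opening, 40 N). I'll lift it and go to a pre-insertion pose about 30 mm in front of the slot.

move_arm:
  increments: "0 0 5 0 0 0 255;0 0 10 0 0 0 255;0 0 15 0 0 0 255;0 0 15 0 0 0 255;0 0 15 0 0 0 255;0 0 15 0 0 0 255;0 0 9 0 0 0 255;0 0 0 0 0 0 255"

```text
time: 12.15
position: [0.512, -0.3367, 0.0659]
tool_rot: [2.223, 2.216, 0.006]
ft_force: [0.3, -0.3, -0.4]
grip_width: 0.27
grip_force: 40.0
```

move_arm:
  increments: "8 13 0 0 0 0.6 255;16 27 0 0 0 0.7 255;16 27 0 0 0 0.7 255;16 27 0 0 0 0.7 255;16 27 0 0 0 0.7 255;16 27 0 0 0 0.6 255;10 14 0 0 0 0.3 255;0 0 0 0 0 0 255"

```text
time: 12.82
position: [0.6103, -0.166, 0.062]
tool_rot: [-2.127, -2.305, -0.01]
ft_force: [0.1, 0.4, -0.8]
grip_width: 0.272
grip_force: 40.0
```

```bash
cat > look.py <<'E'
from h import *
np.set_printoptions(precision=4,suppress=True)
s=ctrl.get_state();print(s["position"],s["tool_rot"],s["grip_width"],s["ft_force"],s["joint_positions"])
u=np.array([-.0759,.9971,0])
im=ctrl.get_image("wrist")
for d in ctrl.silhouettes("rod",im)[:3]:
    m=d["region"];P=cloud(im,m);k=(P[:,2]>.06)&(P[:,2]<.13);P=P[k]
    if len(P)<100: continue
    r=P-[.595,-.0055,0];t=r@u;l=r@np.array([u[1],-u[0],0])
    print(d["score"],len(P),"t",t.min(),np.percentile(t,99.5),t.max())
    for a in np.arange(-.19,.03,.02):
        q=(t>=a)&(t<a+.02)
        if q.sum()>8: print("%.2f n%d lat %.4f ztop %.4f"%(a+.01,q.sum(),np.median(l[q]),np.median(P[q,2])))
    m3=(cv2.erode(m.astype(np.uint8),np.ones((3,3)))>0)
E
cat >> look.py <<'E'
import sys
save(im,sys.argv[1])
E
python3 look.py p1
```

```text
[ 0.6103 -0.166   0.062 ] [-2.127  -2.3052 -0.0095] 0.2717132661223562 [ 0.0866  0.3525 -0.7871] [ 0.5907  0.417  -0.4545  1.636   0.1888  1.1346  0.1702]
0.8 5273 t -0.18972662261066806 -0.03389797431333672 -0.03173276772929789
-0.18 n885 lat 0.0045 ztop 0.1042
-0.16 n486 lat 0.0044 ztop 0.1044
-0.14 n1218 lat 0.0043 ztop 0.1038
-0.12 n462 lat 0.0043 ztop 0.0970
-0.10 n519 lat 0.0042 ztop 0.0970
-0.08 n570 lat 0.0041 ztop 0.0970
-0.06 n602 lat 0.0041 ztop 0.0972
-0.04 n531 lat 0.0040 ztop 0.0973
```

View pics/p1.png

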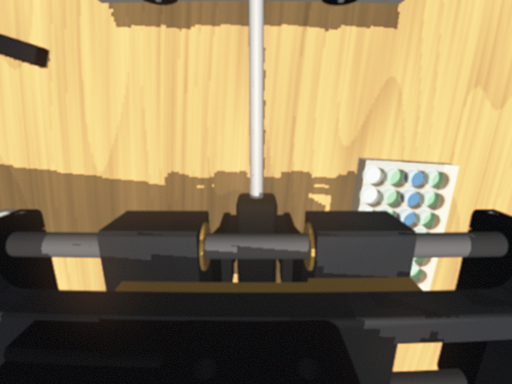

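The rod is level and parallel to the insertion direction within about 0.2°, its axis at z≈0.0945, but it sits about 4 mm right of the slot's centre line. The tip is off the top edge of the picture at column ~257. I'll shift laterally, then feed in slowly.

move_arm:
  increments: "-2 0 0 0 0 0 255;-2 0 0 0 0 0 255;0 0 0 0 0 0 255;0 0 0 0 0 0 255;0 0 0 0 0 0 255;0 0 0 0 0 0 255;0 0 0 0 0 0 255;0 0 0 0 0 0 255"

```text
time: 13.58
position: [0.6042, -0.1737, 0.0628]
tool_rot: [-2.139, -2.298, -0.004]
ft_force: [0.7, 0.4, -1.3]
grip_width: 0.272
grip_force: 40.0
```

```bash
python3 look.py p2; python3 - <<'E'
from h import *
s=ctrl.get_state();u=np.array([-.0759,.9971,0]);print("tip t",(s["position"]-[.595,-.0055,0])@u+.1387)
im=ctrl.get_image("scene")
print(proj(im,[[.595,-.0055,.095]]+[np.array([.595,-.0055,.095])-u*.025]))
x,y=proj(im,[[.595,-.03,.095]])[0].astype(int)
cv2.imwrite("pics/s4.png",cv2.resize(im["frame"][y-35:y+35,x-45:x+45],(720,560),interpolation=cv2.INTER_CUBIC)[:,:,::-1]);print(x,y)
E
```

```text
[ 0.6042 -0.1737  0.0628] [-2.1392 -2.2977 -0.0041] 0.2718869160900213 [ 0.7178  0.3732 -1.3223] [ 0.6009  0.407  -0.45    1.6463  0.1876  1.1323  0.1743]
0.57 5232 t -0.19667945993861058 -0.04095111504625904 -0.03897819825591562
-0.18 n515 lat -0.0024 ztop 0.1052
-0.16 n959 lat -0.0022 ztop 0.1053
-0.14 n900 lat -0.0021 ztop 0.0990
-0.12 n480 lat -0.0020 ztop 0.0977
-0.10 n527 lat -0.0019 ztop 0.0976
-0.08 n575 lat -0.0018 ztop 0.0975
-0.06 n601 lat -0.0017 ztop 0.0976
-0.04 n313 lat -0.0016 ztop 0.0977
tip t -0.02966400607038666
[[254.91814427 211.36317768]
 [248.53940445 212.79325779]]
248 212
```

View pics/s4.png

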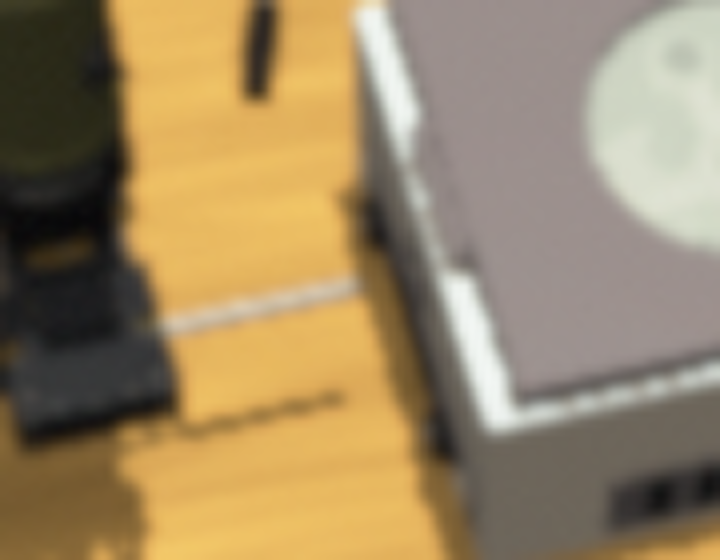

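The arm has settled and the tip (crop (360,285)) is pointing at the slot, about 30 mm out with ~1 mm lateral error. I'll feed in.

move_arm:
  increments: "1 3 0 0 0 0 255;-0.5 6 0 0 0 0 255;-0.5 7 0 0 0 0 255;-0.5 7 0 0 0 0 255;-0.5 7 0 0 0 0 255;-0.5 6 0 0 0 0 255;-0.5 5 0 0 0 0 255;-0.4 3 0 0 0 0 255"

```text
time: 14.4
position: [0.6017, -0.1284, 0.0628]
tool_rot: [-2.138, -2.299, -0.004]
ft_force: [-0.0, 0.5, -1.3]
grip_width: 0.266
grip_force: 40.0
```

move_arm:
  increments: "-0.3 4 0 0 0 0 255;-0.3 4 0 0 0 0 255;-0.2 3 0 0 0 0 255;-0.2 3 0 0 0 0 255;0 0 0 0 0 0 255;0 0 0 0 0 0 255;0 0 0 0 0 0 255;0 0 0 0 0 0 255"

```text
time: 15.07
position: [0.6007, -0.1189, 0.063]
tool_rot: [2.143, 2.297, 0.001]
ft_force: [-0.3, -4.6, -1.5]
grip_width: 0.276
grip_force: 40.0
```

A force of −4.6 N means the tip is on the latch tab. I'll push on.

move_arm:
  increments: "-0.1 1 0 0 0 0 255;-0.1 1 0 0 0 0 255;-0.1 1 0 0 0 0 255;-0.1 1 0 0 0 0 255;-0.1 1 0 0 0 0 255;0 0 0 0 0 0 255;0 0 0 0 0 0 255;0 0 0 0 0 0 255"

```text
time: 15.73
position: [0.6003, -0.1152, 0.0631]
tool_rot: [2.143, 2.295, -0.001]
ft_force: [-0.0, -7.7, -0.0]
grip_width: 0.273
grip_force: 40.0
```

```bash
cat > lid.py <<'E'
from h import *
im=ctrl.get_image("top");P=cloud(im,np.ones((384,512),bool))
k=(abs(P[:,0]-.58)<.13)&(P[:,1]>-.02)&(P[:,1]<.4);q=P[k]
print("zmax",np.percentile(q[:,2],99.5),"n>.2:",(q[:,2]>.2).sum(),"n<.145 in chamber",((np.linalg.norm(P[:,:2]-[.582,.154],axis=1)<.085)&(P[:,2]<.145)).sum(),ctrl.get_state()["time"])
E
python3 lid.py
```

```text
zmax 0.30007771057708954 n>.2: 5214 n<.145 in chamber 0 15.7833
```

The lid is springing up. I'll withdraw and take the rod back to its original place.

move_arm:
  increments: "0.3 -4 0 0 0 0 255;0.7 -9 0 0 0 0 255;0.8 -11 0 0 0 0 255;0.9 -12 0 0 0 0 255;0.9 -12 0 0 0 0 255;0.9 -12 0 0 0 0 255;0.8 -10 0 0 0 0 255;0 -5 0 0 0 0 255"

```text
time: 16.45
position: [0.6054, -0.1882, 0.0625]
tool_rot: [-2.142, -2.295, -0.003]
ft_force: [-0.2, 0.2, -1.5]
grip_width: 0.273
grip_force: 40.0
```

move_arm:
  increments: "-8 -12 0 0 0 -0.5 255;-15 -23 0 0 0 -0.6 255;-16 -25 0 0 0 -0.7 255;-16 -25 0 0 0 -0.7 255;-16 -25 0 0 0 -0.7 255;-14 -22 -5 0 0 -0.6 255;-7 -13 -8 0 0 -0.5 255;-3 -1 -10 0 0 0 255"

```text
time: 17.12
position: [0.5084, -0.3362, 0.0397]
tool_rot: [-2.232, -2.21, -0.001]
ft_force: [-1.2, -1.0, -0.2]
grip_width: 0.272
grip_force: 40.0
```

move_arm:
  increments: "0 0 -12 0 0 0 255;0 0 -12 0 0 0 255;0 0 -10 0 0 0 255;0 0 -8 0 0 0 255;0 0 -5 0 0 0 255;0 0 0 0 0 0 255;0 0 0 0 0 0 255;0 0 0 0 0 0 255"

```text
time: 17.78
position: [0.5112, -0.3318, -0.0067]
tool_rot: [-2.224, -2.217, -0.005]
ft_force: [0.1, -0.0, -1.9]
grip_width: 0.27
grip_force: 40.0
```

```bash
python3 lid.py; python3 -c "
from h import *
s=ctrl.get_state();print(s['position'],delta([.51,-.336,-.0208],0,s),s['ft_force'])"
```

```text
zmax 0.4163484519848327 n>.2: 4724 n<.145 in chamber 1972 17.8333
[ 0.51126518 -0.33193941 -0.0064657 ] (array([ -1.26517898,  -4.06059129, -14.33430237]), array([-0.15254838,  0.08447261,  0.19513565])) [ 0.06955771  0.14129459 -0.80287874]
```

move_arm:
  increments: "0 0 -5 0 0 0 255;0 0 -5 0 0 0 255;0 0 -3 0 0 0 255;0 0 -1 0 0 0 255;0 0 0 0 0 0 255;0 0 0 0 0 0 255;0 0 0 0 0 0 120;0 0 0 0 0 0 120"

```text
time: 18.5
position: [0.5107, -0.3317, -0.0212]
tool_rot: [-2.224, -2.216, -0.005]
ft_force: [0.0, 0.0, 0.1]
grip_width: 0.354
grip_force: 0.0
```

move_arm:
  increments: "0 0 0 0 0 0 120;0 0 0 0 0 0 120;0 0 0 0 0 0 120;0 0 0 0 0 0 120;0 0 8 0 0 0 120;0 0 20 0 0 0 120;0 0 30 0 0 0 120;0 0 35 0 0 0 120"

```text
time: 19.17
position: [0.5092, -0.3308, 0.0716]
tool_rot: [-2.221, -2.214, -0.003]
ft_force: [1.1, 0.1, 0.9]
grip_width: 0.531
grip_force: 0.0
```

move_arm:
  increments: "0 0 35 0 0 0 120;0 0 35 0 0 0 120;0 0 30 0 0 0 120;0 0 20 0 0 0 120;0 0 0 0 0 0 120;0 0 0 0 0 0 120;0 0 0 0 0 0 120;0 0 0 0 0 0 120"

```text
time: 19.83
position: [0.5096, -0.3312, 0.1902]
tool_rot: [-2.222, -2.214, -0.003]
ft_force: [0.1, 0.6, 0.1]
grip_width: 0.526
grip_force: 0.0
```

```bash
python3 - <<'E'
from h import *
np.set_printoptions(precision=4,suppress=True)
s=ctrl.get_state();print(s["position"],s["grip_width"])
im=ctrl.get_image("wrist")
for d in ctrl.silhouettes("rod",im)[:2]:
    P=cloud(im,d["region"]);print("rod",d["score"],np.median(P,0),P.min(0),P.max(0))
im=ctrl.get_image("top");save(im,"t5")
for t in ["rotor","rotor_mark","rotor_hub"]: print(t,[(np.round(d["centre"],4).tolist(),round(d["score"],2)) for d in ctrl.find_in(t,im)])
i2=ctrl.get_image("scene")
for t in ["rotor","rotor_mark","rotor_hub"]: print(t,[(np.round(d["centre"],4).tolist(),round(d["score"],2)) for d in ctrl.find_in(t,i2)])
print(proj(im,[.582,.154,.141]),proj(i2,[.582,.154,.141]))
x,y=proj(im,[.582,.154,.13])[0].astype(int);a=cv2.resize(im["frame"][y-60:y+60,x-60:x+60],(400,400),interpolation=cv2.INTER_CUBIC)
x,y=proj(i2,[.582,.154,.13])[0].astype(int);b=cv2.resize(i2["frame"][y-60:y+60,x-60:x+60],(400,400),interpolation=cv2.INTER_CUBIC)
cv2.imwrite("pics/r1.png",np.hstack([a,b])[:,:,::-1])
P=cloud(im,np.ones((384,512),bool))
k=(np.linalg.norm(P[:,:2]-[.582,.154],axis=1)<.03)&(P[:,2]>.132)&(P[:,2]<.15);print("nut",k.sum(),P[k].mean(0),P[k].min(0),P[k].max(0))
k=(P[:,2]>.18)&(abs(P[:,0]-.58)<.14)&(P[:,1]>.1)&(P[:,1]<.4);print("lid",P[k].min(0),P[k].max(0))
E
```

```text
[ 0.5096 -0.3312  0.1902] 0.5264593751583154
rod 0.61 [ 0.5124 -0.3248  0.0206] [ 0.5005 -0.3933 -0.0015] [ 0.5247 -0.1894  0.0237]
rod 0.29 [ 0.6921 -0.3665  0.0334] [ 0.5621 -0.3893 -0.0011] [ 0.741  -0.2933  0.2923]
rotor [([0.5774, 0.1498, 0.1265], 0.74), ([0.5648, 0.2936, 0.3218], 0.59), ([0.746, -0.1907, 0.0169], 0.28)]
rotor_mark [([0.5804, 0.1534, 0.1218], 0.89), ([0.5076, -0.3264, 0.0245], 0.33)]
rotor_hub [([0.5771, 0.1487, 0.119], 0.83)]
rotor [([0.5787, 0.1468, 0.1251], 0.77), ([0.5922, 0.201, 0.1552], 0.56)]
rotor_mark [([0.576, 0.1494, 0.1178], 0.84), ([0.5167, -0.3314, 0.0169], 0.59)]
rotor_hub [([0.5828, 0.1529, 0.1217], 0.69)]
[[189.4588 175.7494]] [[295.9965 195.4997]]
nut 67 [0.5806 0.1518 0.141 ] [0.5689 0.1406 0.1336] [0.5936 0.1641 0.1467]
lid [0.4529 0.2619 0.18  ] [0.6878 0.3341 0.4198]
```

View pics/r1.png

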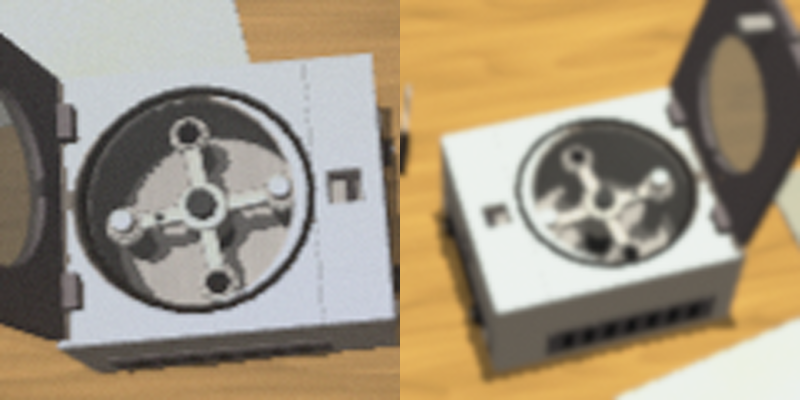

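The lid stands open, the rod lies on the bench, and the rotor shows clearly: hub at left-crop (204,207), caps at (122,222) and (280,190), empty shields at (188,132) and (218,282). I'll move above the hub with the fingers partly open, turning them to the far end of the wrist range, and straddle the hub between the arms.

move_arm:
  increments: "2 15 0 0 0 -7 80;5 28 0 0 0 -7 80;5 32 0 0 0 -7 80;5 34 0 0 0 -7 80;5 34 0 0 0 -7 80;5 34 0 0 0 -7 80;5 34 0 0 0 -7 80;5 34 0 0 0 -7 80"

```text
time: 21.0
position: [0.5475, -0.0855, 0.192]
tool_rot: [-3.008, -0.907, -0.006]
ft_force: [1.1, 0.2, 0.5]
grip_width: 0.686
grip_force: 0.0
```

move_arm:
  increments: "5 34 0 0 0 -7 80;5 34 0 0 0 -7 80;5 34 0 0 0 -7 80;5 34 0 0 0 -7 80;5 34 0 0 0 -7 80;5 32 0 0 0 -7 80;3 22 0 0 0 -7 80;2 12 0 0 0 -7 80"

```text
time: 21.67
position: [0.5814, 0.1485, 0.192]
tool_rot: [-3.087, 0.576, -0.005]
ft_force: [-0.7, -0.0, 0.0]
grip_width: 0.688
grip_force: 0.0
```

```bash
python3 - <<'E'
from h import *
np.set_printoptions(precision=4,suppress=True)
s=ctrl.get_state();T=R.from_rotvec(s["tool_rot"]).as_matrix();print(s["position"],"yaw",np.degrees(np.arctan2(T[1,1],T[0,1])),T[:,2],s["joint_positions"],s["grip_width"])
f=cv2.imread("pics/t5.png");im=ctrl.get_image("top")
x,y=proj(im,[.582,.154,.13])[0].astype(int)
px=lambda a:(x-60+a[0]/400*120,y-60+a[1]/400*120)
h=deproj(im,*[[q] for q in px((204,207))],z=.141)[0];print("hub",h)
for p,z in [((122,222),.139),((280,190),.139),((188,132),.122),((218,282),.122)]:
    q=deproj(im,*[[w] for w in px(p)],z=z)[0];c=q[:2]-[.5815,.1528];print(q,np.linalg.norm(c),np.degrees(np.arctan2(c[1],c[0])))
im=ctrl.get_image("wrist");P=cloud(im,np.ones((384,512),bool))
k=(np.linalg.norm(P[:,:2]-[.582,.154],axis=1)<.02)&(P[:,2]>.134)&(P[:,2]<.148);print("nut wrist",k.sum(),P[k].mean(0),(P[k].min(0)+P[k].max(0))/2)
E
```

```text
[0.5814 0.1485 0.192 ] yaw -111.12628495292853 [ 0.0032  0.0007 -1.    ] [ 0.151   0.2537 -0.5289  1.5735  0.1307  1.3464 -2.3321] 0.6884984289213646
hub [0.5748 0.1488 0.141 ]
[0.5628 0.2199 0.139 ] 0.06969055245086823 105.52500630436165
[0.59   0.0831 0.139 ] 0.07020591089535302 -83.08169317039031
[0.6506 0.168  0.122 ] 0.07071598121174992 12.393634434968837
[0.5121 0.1383 0.122 ] 0.07087760256275186 -168.19548271778123
nut wrist 585 [0.5827 0.1539 0.1401] [0.5823 0.1539 0.1383]
```

move_arm:
  increments: "0 0 0 0 0 -5 80;0 0 0 0 0 -5 80;0 0 0 0 0 0 80;0 0 0 0 0 0 80;0 0 0 0 0 0 80;0 0 0 0 0 0 80;0 0 0 0 0 0 80;0 0 0 0 0 0 80"

```text
time: 22.43
position: [0.5819, 0.1435, 0.1918]
tool_rot: [3.026, -0.84, 0.005]
ft_force: [0.2, 0.7, -0.1]
grip_width: 0.684
grip_force: 0.0
```

```bash
cat > rot.py <<'E'
from h import *
np.set_printoptions(precision=4,suppress=True)
s=ctrl.get_state();T=R.from_rotvec(s["tool_rot"]).as_matrix();print(s["time"],s["position"],"yaw",np.degrees(np.arctan2(T[1,1],T[0,1])).round(1),T[:,2],"j7",s["joint_positions"][6],s["joint_positions"][5],s["ft_force"],s["torque"])
im=ctrl.get_image("wrist");P=cloud(im,np.ones((384,512),bool))
c=np.array([.5822,.1535]);r=P[:,:2]-c;rr=np.linalg.norm(r,axis=1)
# arms & discs at z .112-.128, r .03-.085
k=(rr>.03)&(rr<.087)&(P[:,2]>.114)&(P[:,2]<.128)
a=np.degrees(np.arctan2(r[k,1],r[k,0]))%90;h=np.histogram(a,30,(0,90))[0];print("arm angles mod 90",k.sum(),h)
k2=(rr<.085)&(rr>.055)&(P[:,2]>.134)&(P[:,2]<.146);print("caps",k2.sum(),np.histogram(np.degrees(np.arctan2(r[k2,1],r[k2,0])),36,(-180,180))[0])
k3=(rr<.02)&(P[:,2]>.134)&(P[:,2]<.148);print("nut",k3.sum(),P[k3].mean(0))
E
python3 rot.py
```

```text
22.4333 [0.5819 0.1435 0.1918] yaw -121.0 [ 0.0028 -0.0021 -1.    ] j7 -2.4937633724815527 1.3465068718924802 [ 0.1521  0.6512 -0.1148] [0.1242 0.0352 0.0107]
arm angles mod 90 2969 [218 340 364 381 378 410 433 295 102   0   0   0   0   0   0   0   0   0
   0   0   0   0   0   0   0   0   0   0   0  48]
caps 594 [  0   0   0   0   0  32  38  35  27 141 283  19  10   9   0   0   0   0
   0   0   0   0   0   0   0   0   0   0   0   0   0   0   0   0   0   0]
nut 583 [0.5827 0.1536 0.14  ]
```

move_arm:
  increments: "0.5 5 0 0 0 -1 80;0 4 0 0 0 0 80;0 0 -10 0 0 0 80;0 0 -12 0 0 0 80;0 0 -12 0 0 0 80;0 0 -6 0 0 0 80;0 0 0 0 0 0 80;0 0 0 0 0 0 80"

```text
time: 23.15
position: [0.582, 0.1524, 0.1509]
tool_rot: [3.017, -0.867, 0.003]
ft_force: [2.0, -0.4, 0.4]
grip_width: 0.691
grip_force: 0.0
```

move_arm:
  increments: "0 0 -10 0 0 0 80;0 0 -12 0 0 0 80;0 0 -12 0 0 0 80;0 0 -6 0 0 0 80;0 0 0 0 0 0 80;0 0 0 0 0 0 80;0 0 0 0 0 0 80;0 0 0 0 0 0 80"

```text
time: 23.82
position: [0.5829, 0.153, 0.1124]
tool_rot: [3.019, -0.868, 0.007]
ft_force: [-0.3, 0.3, 0.1]
grip_width: 0.688
grip_force: 0.0
```

```bash
python3 rot.py
```

```text
23.8167 [0.5829 0.153  0.1124] yaw -122.1 [ 0.0039 -0.0018 -1.    ] j7 -2.552961168220059 1.2004879775247748 [-0.3233  0.3125  0.0517] [0.0664 0.0656 0.0127]
arm angles mod 90 5369 [347 578 704 739 753 743 748 501 173   0   0   0   0   0   0   0   0   0
   0   0   0   0   0   0   0   0   0   0   0  83]
caps 1390 [  0   0   0   0   0   0  20 111 103 322 659  67  60  48   0   0   0   0
   0   0   0   0   0   0   0   0   0   0   0   0   0   0   0   0   0   0]
nut 747 [0.5867 0.1512 0.1397]
```

move_arm:
  increments: "0 0 -8 0 0 0 80;0 0 -8 0 0 0 80;0 0 -8 0 0 0 80;0 0 -7 0 0 0 80;0 0 -6 0 0 0 80;0 0 0 0 0 0 80;0 0 0 0 0 0 80;0 0 0 0 0 0 80"

```text
time: 24.53
position: [0.5826, 0.1529, 0.0749]
tool_rot: [3.018, -0.867, 0.005]
ft_force: [0.8, 0.3, -0.6]
grip_width: 0.69
grip_force: 0.0
```

move_arm:
  increments: "0 0 0 0 0 3 80;0 0 0 0 0 3 80;0 0 0 0 0 3 80;0 0 0 0 0 3 80;0 0 0 0 0 4 80;0 0 0 0 0 4 80;0 0 0 0 0 4 80;0 0 0 0 0 4 80"

```text
time: 25.2
position: [0.5818, 0.1532, 0.0753]
tool_rot: [3.14, -0.106, 0.004]
ft_force: [-1.9, -0.3, 1.4]
grip_width: 0.687
grip_force: 0.9
```

```bash
python3 rot.py
```

```text
25.2 [0.5818 0.1532 0.0753] yaw -93.9 [ 0.0025 -0.0004 -1.    ] j7 -2.097905717224158 1.1386378111787854 [-1.8546 -0.2754  1.4383] [ 0.0417  0.4513 -0.0391]
arm angles mod 90 7836 [   0    0    0    9   94  393  653  906  901  954  972 1083 1026  586
   57    0    0    0    0    0    0    0  150   37   10    4    1    0
    0    0]
caps 1985 [  0   0   0   0   0   0   0   0   0   0 113 888 818 164   2   0   0   0
   0   0   0   0   0   0   0   0   0   0   0   0   0   0   0   0   0   0]
nut 847 [0.5777 0.1544 0.14  ]
```

The fingers carry the rotor round (arm angle went from 12° to about 28°). I'll continue slowly at 60°/s.

move_arm:
  increments: "0 0 0 0 0 5 80;0 0 0 0 0 5 80;0 0 0 0 0 5 80;0 0 0 0 0 5 80;0 0 0 0 0 5 80;0 0 0 0 0 5 80;0 0 0 0 0 5 80;0 0 0 0 0 5 80"

```text
time: 25.92
position: [0.582, 0.1526, 0.075]
tool_rot: [-2.987, -0.972, -0.004]
ft_force: [-1.9, -0.4, -0.3]
grip_width: 0.682
grip_force: 1.1
```

move_arm:
  increments: "0 0 0 0 0 5 80;0 0 0 0 0 5 80;0 0 0 0 0 5 80;0 0 0 0 0 5 80;0 0 0 0 0 5 80;0 0 0 0 0 5 80;0 0 0 0 0 5 80;0 0 0 0 0 5 80"

```text
time: 26.58
position: [0.582, 0.1536, 0.075]
tool_rot: [-2.472, -1.934, -0.005]
ft_force: [-1.5, 1.5, -0.6]
grip_width: 0.687
grip_force: 1.3
```

move_arm:
  increments: "0 0 0 0 0 5 80;0 0 0 0 0 5 80;0 0 0 0 0 5 80;0 0 0 0 0 5 80;0 0 0 0 0 5 80;0 0 0 0 0 5 80;0 0 0 0 0 5 80;0 0 0 0 0 5 80"

```text
time: 27.25
position: [0.5819, 0.1538, 0.075]
tool_rot: [-1.66, -2.662, -0.004]
ft_force: [-0.2, 1.8, -0.5]
grip_width: 0.682
grip_force: 1.2
```

```bash
python3 rot.py
```

```text
27.25 [0.5819 0.1538 0.075 ] yaw 26.1 [-0.0018  0.0043 -1.    ] j7 -0.13946690980416412 1.1885375241306997 [-0.2072  1.8254 -0.5087] [ 0.3714  0.2502 -0.0332]
arm angles mod 90 7856 [   0    1  132   27    0    0    0    0    0    0    1    6   10   57
  177  425  740  870  902  947  993 1033  960  535   40    0    0    0
    0    0]
caps 1302 [  0   0   0   0   0   0   0   0   0   0   0   0   0   0   0   0   0   0
   0   0   0   0   0 682 620   0   0   0   0   0   0   0   0   0   0   0]
nut 787 [0.5833 0.1509 0.1398]
```

move_arm:
  increments: "0 0 0 0 0 5 80;0 0 0 0 0 5 80;0 0 0 0 0 5 80;0 0 0 0 0 5 80;0 0 0 0 0 5 80;0 0 0 0 0 5 80;0 0 0 0 0 5 80;0 0 0 0 0 5 80"

```text
time: 27.97
position: [0.5819, 0.1534, 0.075]
tool_rot: [-0.652, -3.069, -0.002]
ft_force: [-2.5, 1.4, -0.1]
grip_width: 0.687
grip_force: 1.0
```

move_arm:
  increments: "0 0 0 0 0 5 80;0 0 0 0 0 5 80;0 0 0 0 0 5 80;0 0 0 0 0 5 80;0 0 0 0 0 5 80;0 0 0 0 0 5 80;0 0 0 0 0 5 80;0 0 0 0 0 5 80"

```text
time: 28.63
position: [0.5819, 0.1523, 0.0747]
tool_rot: [0.435, -3.106, 0.001]
ft_force: [-2.1, 0.1, 0.3]
grip_width: 0.692
grip_force: 0.9
```

move_arm:
  increments: "0 0 0 0 0 5 80;0 0 0 0 0 5 80;0 0 0 0 0 5 80;0 0 0 0 0 5 80;0 0 0 0 0 5 80;0 0 0 0 0 5 80;0 0 0 0 0 5 80;0 0 0 0 0 5 80"

```text
time: 29.3
position: [0.5824, 0.1529, 0.0748]
tool_rot: [1.472, -2.772, 0.001]
ft_force: [-0.6, 1.7, -0.8]
grip_width: 0.687
grip_force: 1.2
```

```bash
python3 rot.py
```

```text
29.3 [0.5824 0.1529 0.0748] yaw 146.0 [-0.0025 -0.0023 -1.    ] j7 1.7461573698221924 1.3237144186684726 [-0.5983  1.7243 -0.7939] [ 0.3869  0.1266 -0.0596]
arm angles mod 90 7966 [1109 1077  619   92    0    0    0    0    0    0    0    0    5   88
   85   10    5    3    0    0    0    0    1  115  363  658  883  916
  916 1021]
caps 2446 [329   0   0   0   9  89 106 120 135 159 161 217 177   0   0   0   0   0
   0   0   0   0   0   0   0   0   0   0   0   0   0   0   0   0  58 886]
nut 777 [0.5835 0.1564 0.1397]
```

move_arm:
  increments: "0 0 0 0 0 5 80;0 0 0 0 0 5 80;0 0 0 0 0 5 80;0 0 0 0 0 5 80;0 0 0 0 0 5 80;0 0 0 0 0 5 80;0 0 0 0 0 4 80;0 0 0 0 0 3 80"

```text
time: 30.02
position: [0.5827, 0.1535, 0.0749]
tool_rot: [2.275, -2.165, 0.003]
ft_force: [0.2, 2.3, -1.2]
grip_width: 0.686
grip_force: 1.0
```

move_arm:
  increments: "0 0 0 0 0 0 80;0 0 0 0 0 0 80;0 0 0 0 0 -4 80;0 0 0 0 0 -5 80;0 0 0 0 0 -5 80;0 0 0 0 0 0 80;0 0 0 0 0 0 80;0 0 0 0 0 0 80"

```text
time: 30.68
position: [0.5826, 0.1524, 0.0749]
tool_rot: [1.995, -2.423, 0.004]
ft_force: [-0.1, -0.0, 0.1]
grip_width: 0.688
grip_force: 0.0
```

```bash
python3 rot.py
```

```text
30.6833 [0.5826 0.1524 0.0749] yaw 169.0 [-0.0007 -0.0038 -1.    ] j7 2.1530302653859468 1.3175435609187387 [-0.0726 -0.0258  0.0691] [ 0.1615 -0.0418  0.0421]
arm angles mod 90 8026 [   1   75   74    0    0    0    0  279  732  933  929  941  971 1042
 1070  659  123    0    0    1   30  149    9    5    3    0    0    0
    0    0]
caps 2495 [  0   0 130 987 284 103  96  98  88 105 107 147 153 191   6   0   0   0
   0   0   0   0   0   0   0   0   0   0   0   0   0   0   0   0   0   0]
nut 814 [0.5827 0.1578 0.1399]
```

Rotor has turned ~293° so far, and the fingers are centred in the gap. I'll lift, go back 90° above it, lower, and sweep again.

move_arm:
  increments: "0 0 8 0 0 0 80;0 0 12 0 0 0 80;0 0 12 0 0 0 80;0 0 12 0 0 0 80;0 0 10 0 0 0 80;0 0 6 0 0 0 80;0 0 0 0 0 0 80;0 0 0 0 0 -5 80"

```text
time: 31.4
position: [0.5826, 0.1527, 0.1351]
tool_rot: [1.887, -2.509, 0.003]
ft_force: [-0.4, -0.6, 0.3]
grip_width: 0.689
grip_force: 0.0
```

move_arm:
  increments: "0 0 0 0 0 -7 80;0 0 0 0 0 -7 80;0 0 0 0 0 -7 80;0 0 0 0 0 -7 80;0 0 0 0 0 -7 80;0 0 0 0 0 -7 80;0 0 0 0 0 -7 80;0 0 0 0 0 -7 80"

```text
time: 32.07
position: [0.582, 0.1525, 0.1343]
tool_rot: [0.48, -3.1, 0.001]
ft_force: [0.3, 0.4, -0.4]
grip_width: 0.686
grip_force: 0.0
```

move_arm:
  increments: "0 0 0 0 0 -7 80;0 0 0 0 0 -7 80;0 0 0 0 0 -7 80;0 0 0 0 0 -5 80;0 0 0 0 0 -2 80;0 0 0 0 0 0 80;0 0 0 0 0 0 80;0 0 0 0 0 0 80"

```text
time: 32.73
position: [0.5822, 0.1527, 0.1345]
tool_rot: [-0.274, -3.126, -0.001]
ft_force: [-0.7, 0.4, 0.3]
grip_width: 0.684
grip_force: 0.0
```

```bash
python3 rot.py
```

```text
32.7333 [0.5822 0.1527 0.1345] yaw 80.0 [-0.0038  0.0008 -1.    ] j7 0.8182764944062317 1.2996161555364296 [-0.7468  0.3539  0.3302] [ 0.1202 -0.1452  0.0254]
arm angles mod 90 4369 [  0   0   0   0   0   0   0 213 509 582 527 489 496 557 530 387  79   0
   0   0   0   0   0   0   0   0   0   0   0   0]
caps 1023 [  0   0 102 483  87  90  99  71   0   0   0   0   0   0   0   0   0   0
   0   0  19  72   0   0   0   0   0   0   0   0   0   0   0   0   0   0]
nut 985 [0.581  0.1542 0.1402]
```

move_arm:
  increments: "0 0 -8 0 0 0 80;0 0 -12 0 0 0 80;0 0 -12 0 0 0 80;0 0 -12 0 0 0 80;0 0 -10 0 0 0 80;0 0 -5 0 0 0 80;0 0 0 0 0 0 80;0 0 0 0 0 0 80"

```text
time: 33.45
position: [0.5822, 0.1529, 0.0755]
tool_rot: [-0.275, -3.126, -0.001]
ft_force: [0.9, 0.0, -0.2]
grip_width: 0.687
grip_force: 0.0
```

move_arm:
  increments: "0 0 0 0 0 3 80;0 0 0 0 0 3 80;0 0 0 0 0 3 80;0 0 0 0 0 3 80;0 0 0 0 0 4 80;0 0 0 0 0 5 80;0 0 0 0 0 5 80;0 0 0 0 0 5 80"

```text
time: 34.12
position: [0.5821, 0.1527, 0.0765]
tool_rot: [0.576, -3.084, 0.001]
ft_force: [-1.9, -0.5, -0.1]
grip_width: 0.689
grip_force: 0.9
```

move_arm:
  increments: "0 0 0 0 0 5 80;0 0 0 0 0 5 80;0 0 0 0 0 5 80;0 0 0 0 0 5 80;0 0 0 0 0 5 80;0 0 0 0 0 5 80;0 0 0 0 0 5 80;0 0 0 0 0 5 80"

```text
time: 34.78
position: [0.5824, 0.1531, 0.0764]
tool_rot: [1.597, -2.702, 0.002]
ft_force: [-1.3, 0.9, -1.4]
grip_width: 0.686
grip_force: 1.2
```

move_arm:
  increments: "0 0 0 0 0 5 80;0 0 0 0 0 5 80;0 0 0 0 0 5 80;0 0 0 0 0 5 80;0 0 0 0 0 4 80;0 0 0 0 0 3 80;0 0 0 0 0 2 80;0 0 0 0 0 0 80"

```text
time: 35.45
position: [0.5823, 0.1536, 0.0764]
tool_rot: [2.22, -2.22, 0.002]
ft_force: [-2.0, 0.3, 0.9]
grip_width: 0.688
grip_force: 0.9
```

move_arm:
  increments: "0 0 0 0 0 0 80;0 0 0 0 0 0 80;0 0 0 0 0 -4 80;0 0 0 0 0 -5 80;0 0 0 0 0 -5 80;0 0 0 0 0 0 80;0 0 0 0 0 0 80;0 0 0 0 0 0 80"

```text
time: 36.12
position: [0.5828, 0.1524, 0.076]
tool_rot: [1.933, -2.473, 0.004]
ft_force: [-1.3, -0.4, -0.2]
grip_width: 0.685
grip_force: 0.0
```

```bash
python3 rot.py
```

```text
36.1167 [0.5828 0.1524 0.076 ] yaw 166.0 [-0.0005 -0.0038 -1.    ] j7 2.132168828590721 1.2945084006573935 [-1.2847 -0.3738 -0.2148] [ 0.0993 -0.0332 -0.0074]
arm angles mod 90 8026 [  90   51    0    0    0   29  514 1038 1090  985  944  934  944  755
  445   18    0    0    0   16  149   14    7    3    0    0    0    0
    0    0]
caps 2461 [  0   0   0   0  10 102  95 100  97 104 111 730 915 190   7   0   0   0
   0   0   0   0   0   0   0   0   0   0   0   0   0   0   0   0   0   0]
nut 768 [0.5827 0.1573 0.1397]
```

The rotor has turned about 380° in total. I'll lift clear and check the scene.

move_arm:
  increments: "0 0 8 0 0 0 80;0 0 14 0 0 0 80;0 0 18 0 0 0 80;0 0 20 0 0 0 80;0 0 20 0 0 0 80;0 0 20 0 0 0 80;0 0 20 0 0 0 80;0 -10 10 0 0 0 80"

```text
time: 36.83
position: [0.5827, 0.146, 0.21]
tool_rot: [-1.937, 2.471, -0.004]
ft_force: [0.2, 0.9, 0.3]
grip_width: 0.685
grip_force: 0.0
```

move_arm:
  increments: "0 -25 0 0 0 0 80;0 -35 0 0 0 0 80;0 -35 0 0 0 0 80;0 -35 0 0 0 0 80;0 -35 0 0 0 0 80;0 -35 0 0 0 0 80;0 -25 0 0 0 0 80;0 0 0 0 0 0 80"

```text
time: 37.5
position: [0.5822, -0.0917, 0.2054]
tool_rot: [1.915, -2.483, 0.006]
ft_force: [-0.2, -0.6, -0.2]
grip_width: 0.679
grip_force: 0.0
```

move_arm:
  increments: "0 0 0 0 0 0 80;0 0 0 0 0 0 80;0 0 0 0 0 0 80;0 0 0 0 0 0 80;0 0 0 0 0 0 80;0 0 0 0 0 0 80;0 0 0 0 0 0 80;0 0 0 0 0 0 80"

```text
time: 38.17
position: [0.5824, -0.0819, 0.2058]
tool_rot: [1.932, -2.474, 0.003]
ft_force: [-0.2, 0.2, -0.5]
grip_width: 0.686
grip_force: 0.0
```

```bash
python3 - <<'E'
from h import *
im=ctrl.get_image("scene");i2=ctrl.get_image("top")
cv2.imwrite("pics/end.png",cv2.resize(np.hstack([im["frame"],i2["frame"]]),(800,300),interpolation=cv2.INTER_AREA)[:,:,::-1]);print(ctrl.get_state()["position"],ctrl.get_state()["ft_force"],ctrl.get_state()["qd"])
E
python3 lid.py
```

```text
[ 0.58241402 -0.08212414  0.20576884] [0.32797039 0.69267835 0.20646457] [ 0.00316934  0.00126259  0.00087826 -0.00138289  0.00040182  0.00101071
  0.00126879]
zmax 0.4162839537203492 n>.2: 4718 n<.145 in chamber 1973 38.3167
```

View pics/end.png

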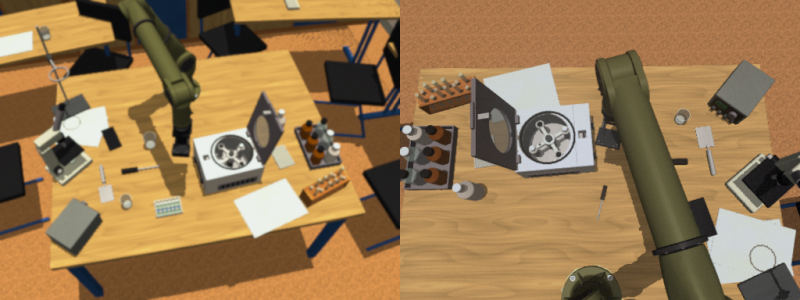

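The end picture shows the lid standing open (scene half, (265,125)), the rotor at rest (232,152), the rod on the bench (150,170) and the other things undisturbed. The arm is clear of everything.

```bash
python3 -c "
from bench import ctrl
print(ctrl.close_job())"
```

```text
the job is handed in; nothing more can be done
None
```

Job handed in at about 38 s: the latch released and the lid is open, the rod is back on the bench clear of the machine, and the fingers turned the rotor about 380° anticlockwise (by camera) before leaving it still; the other things look undisturbed.

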